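# Fill the sample warmer with its L-plate and the plate that fits the gap

## Robot

A 6-joint arm with a two-finger parallel gripper is mounted at the origin on a cart in front of the work surface, level with it; the furniture and walls round the work are solid. World frame = base frame: x ahead of the robot, y to its left, z up, the work surface at z = 0. Lengths are in mm, angles in rad, forces in N, time in s.
With the tool pointing down it reaches from about 300 to 850 mm from the base axis. Payload 4.2 kg.
Tool frame: the origin (TCP) lies at the very end of the fingers, on their centre line; the grasp point (between the pads) lies 19 mm behind it; z points along the fingers, y is the line along which they close (so a half turn about z gives the same grasp; the last joint's range is limited). The gripper opens to 91 mm and grips with 3 to 60 N. Pads are 32 mm wide; open, the fingers measure 118 mm over their backs; the gripper's body (76 mm by 178 mm) begins 60 mm behind the grasp point.
Start: joints at [1.13, 0.32, 1.565, -0, 1.257, -0.02], TCP at [234.886, 524.854, 213.976] pointing down, gripper open.
Joint ranges: [-3.11, 3.11], [-0.84, 2.01], [0.21, 2.61], [-1.34, 4.49], [0.05, 2.63], [-2.56, 2.56]. Speed limits (rad/s): [2.57, 2.57, 3.14, 3.14, 3.14, 3.14].

## Interface

Orientations are given as a unit quaternion [x, y, z, w].
In Python, from station import sense, read_camera, close_job gives the robot as it stands.
- The arm moves only by the tool arm_command, never from a script. Its argument "targets" is a list of rows, each an object with "hand": the finger opening in mm, from 0 to 91.2; "xyz": the shift along the tool's x, y, z in mm, a list of three; "yaw": the turn about the tool's z in degrees. A call has 1 to 20 rows; each row shifts and turns the commanded pose from where the row before left it, along the tool's axes as they then stand; what a row does not reach is not made up. A row lasts 1/12 s, in which the tool goes at most 41.7 mm and 7.16 degrees, less where a joint would pass 70% of its speed; a pose out of reach is approached as far as the arm can. A call with a gripper value outside its range is refused whole. The fingers move at their own pace and stop on an object; "force" is the grip in N (left out, the last holds). Time passes only in rows, so rows that do not move let the fingers close. It gives the time, the measured TCP pose, the force, the opening and the grip force at its end, in the units of the state.
- sense(): the state, without advancing time (a new reading comes with each control period).
- read_camera(name): name is "scene" or "top" or "wrist"; returns a dict with "color" (400x640x3 uint8, red, green, blue), "camera_matrix" (3x3 intrinsics, pixels), "pose" (4x4, takes a point from camera to world coordinates). Camera axes: x right, y down, z forward; pixel columns grow to the right and rows downward; lengths in mm; the calibration is good to about 2 mm. A picture is of the moment at which its call begins. There is no depth.
- close_job(): hands the job in; it is judged then, once.
The state is a dict: "clock": time; "q": joint angles; "joint_vel": joint speeds; "tau": joint torques, N m; "eef_pos": TCP position; "eef_rot": TCP orientation; "wrist_force": force on the tool from outside, world axes, zero at the start; "moment": the same for the moment, N m; "finger_gap": finger opening in mm; "finger_force": force on a finger pad.
Only numpy, scipy, OpenCV 4.12 (cv2) and the standard library are available. Lean on these libraries where they do the work, as an engineer would, in place of code of your own. Each camera call takes 0.05 s, during which the arm holds its last target. There are 200 camera calls.

## Task

Pack the well of the sample warmer: lay the blue L-shaped plate flat in the well, and lay the blue rectangular plate that fits in the corner it leaves open there too, so that both lie flat on the floor of the well side by side. Leave the longer rectangular plate, which does not fit, where it lies.

Things in the scene. Friction and masses are not known exactly. Their poses are not given: they have to be found in the camera images.
- warmer_well (a point): Centre of the dark floor of the open rectangular well in the top of the white sample warmer, a fixed flat box. Well: 126 mm along x, 166 mm along y, 14 mm deep; its floor is 26 mm and the rim 40 mm above the table. The housing reaches 103 mm to -x (strip with display and buttons), 77 mm to +x, 97 mm to either side in y.
- l_plate_grip (a point): Blue L-shaped plate, 14 mm thick, 0.3 kg: centre of its black upright grip bar (16 x, 45 y, 48 high, mm), 38 mm above the underside. Its outer rectangle, 110 (x) by 150 (y), is centred at x +10, y +22 from here; the open corner spans x +10 to +65, y +17 to +97 from here. It fits the well with its y along the well's y or turned by 180 degrees, 8 mm to spare on each side.
- short_plate_grip (a point): Shorter blue rectangular plate, 47 mm (x) by 72 mm (y), 14 mm thick, 0.1 kg, which fits the L-plate's open corner with its y along the L-plate's y, either way round. This is the centre of the black upright grip bar in its middle (16 x, 45 y, 48 high, mm), 38 mm above the underside.
- long_plate_grip (a point): Longer blue rectangular plate, 47 mm (x) by 104 mm (y), 14 mm thick, with the same black bar in its middle (this is the bar's centre, 38 mm above the underside). Too long for the open corner: to be left alone.

How it is judged:
By the outcome, as a careful person would: the job done as asked, in the order asked, and still so for the second after the job is handed in, with the robot touching nothing.
It also fails if it takes over 54 s, if anything falls off the work surface, if the arm or the gripper's body presses on something with over 40 N, if the wrist force passes 120 N, or if a joint passes its speed limit or range.

## Working session

There is one attempt and no reset: what is moved stays moved. The work goes in short steps, Python scripts to look and compute and a tool call to move; the robot and the scene stay as the last step left them, time stands still between calls to the robot, and variables do not carry over. Pictures are saved under pics/ and viewed, at most 10 in all, crops included, and the job is handed in when it is done.

Besides the shell and the picture viewer there is one more tool, called after ">>>" by a JSON object that holds its "name" and its "arguments", one argument or row to a line. arm_command: Moves the arm, as the interface text tells. Its arguments: {"type":"object","properties":{"targets":{"type":"array","items":{"type":"object","properties":{"hand":{"type":"number"},"xyz":{"type":"array","items":{"type":"number"}},"yaw":{"type":"number"}}}},"force":{"type":"number"}},"required":["targets"]}

```bash
mkdir -p pics
cat > h.py <<'E'
import numpy as np,cv2
from station import *
def snap(n,f):
    c=read_camera(n); cv2.imwrite('pics/'+f,cv2.cvtColor(c['color'],cv2.COLOR_RGB2BGR)); np.savez('pics/'+f[:-4]+'.npz',K=c['camera_matrix'],P=c['pose']); return c
def px(f,u,v,z):
    d=np.load('pics/'+f+'.npz'); r=d['P'][:3,:3]@np.linalg.inv(d['K'])@[u,v,1]; o=d['P'][:3,3]
    return o+r*(z-o[2])/r[2]
E
python3 -c "
from h import *
c=snap('top','top.png');print(c['pose'].round(2),c['camera_matrix']);snap('scene','scene.png');s=sense();print(s)"
```

```text
[[ 2.00000e-02 -9.90000e-01  1.40000e-01  3.70900e+02]
 [-1.00000e+00 -2.00000e-02 -0.00000e+00 -6.68800e+01]
 [ 0.00000e+00 -1.40000e-01 -9.90000e-01  1.21292e+03]
 [ 0.00000e+00  0.00000e+00  0.00000e+00  1.00000e+00]] [[438.88075936   0.         315.99963266]
 [  0.         438.88075936 200.60371472]
 [  0.           0.           1.        ]]
{'clock': 0.1, 'q': array([ 1.13002748e+00,  3.20247620e-01,  1.56555755e+00, -5.62533469e-05,
        1.25741365e+00, -2.00015030e-02]), 'joint_vel': array([-1.80705678e-05, -1.54867609e-03, -3.71734592e-03,  8.80165553e-05,
       -1.08824201e-03,  2.04456694e-08]), 'tau': array([ 1.30025212e-03, -4.13331270e+01, -2.32509702e+01,  7.28579611e-02,
        4.21974482e-02, -6.27072905e-05]), 'eef_pos': array([234.68605343, 524.42425067, 213.19287536]), 'eef_rot': array([ 2.08826558e-01,  9.77952354e-01, -7.97707009e-04, -1.59626245e-04]), 'wrist_force': array([-0.16758155,  0.13552191,  0.17689235]), 'moment': array([0.0175624 , 0.024804  , 0.01231108]), 'finger_force': 0.0, 'finger_gap': 91.37536080481182}
```

View pics/top.png

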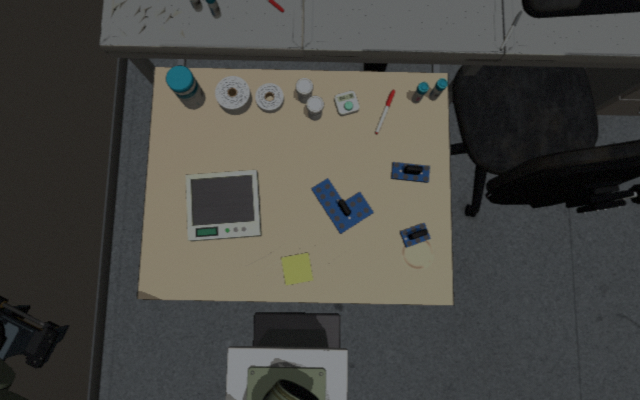

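View pics/scene.png

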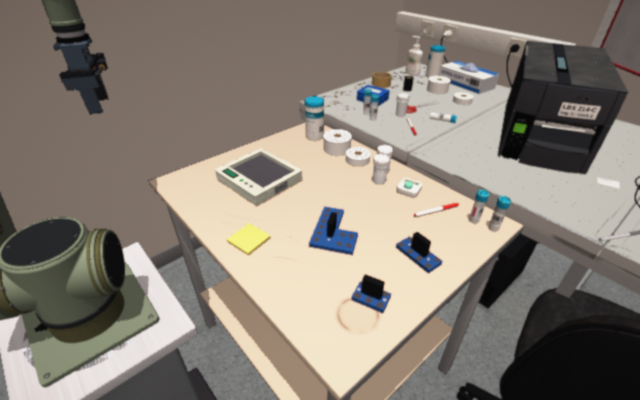

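The top view shows the warmer at (223,205), the L-plate at (343,207), the long plate at (411,172), and the short plate at (415,235) next to a flat disc.

```bash
python3 -c "
from h import *
a=cv2.imread('pics/top.png')
cv2.imwrite('pics/c1.png',cv2.resize(cv2.convertScaleAbs(a[155:255,305:435],alpha=1.6),None,fx=6,fy=6,interpolation=cv2.INTER_CUBIC))
cv2.imwrite('pics/c2.png',cv2.resize(cv2.convertScaleAbs(a[165:245,180:268],alpha=1.3),None,fx=7,fy=7,interpolation=cv2.INTER_CUBIC))"
```

```text
(no output)
```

View pics/c1.png

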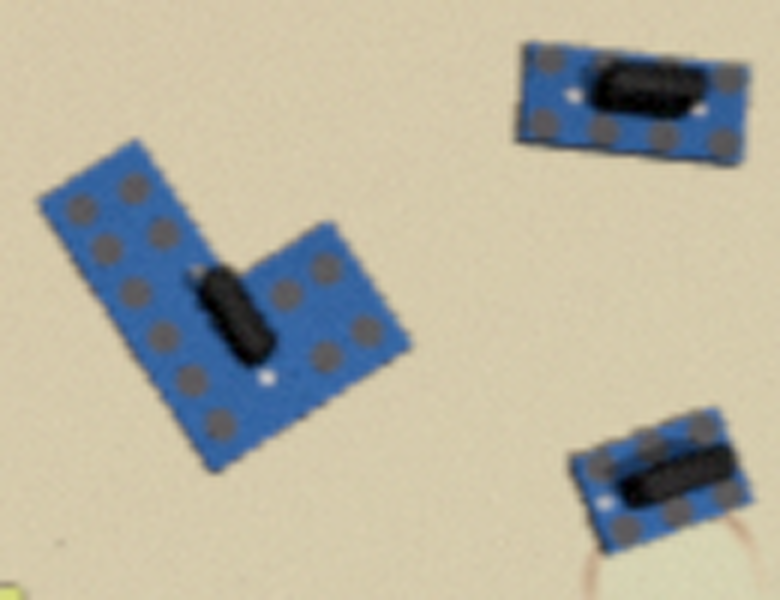

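View pics/c2.png

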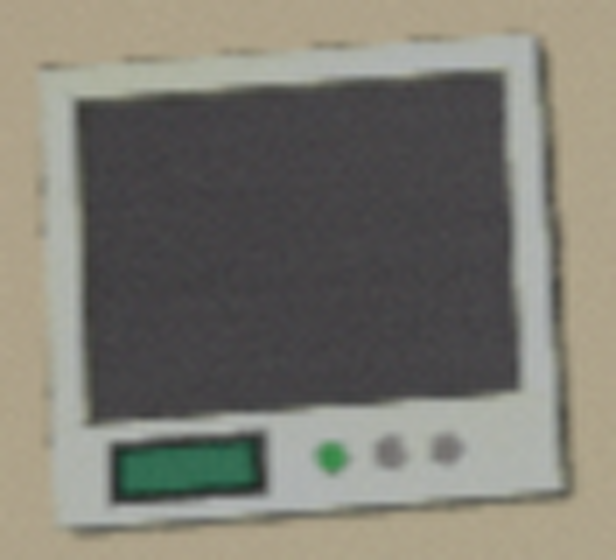

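The first crop shows the L corners at (137,140), (40,200), (213,472), (410,346), (330,222) and the short plate's corners at (717,407), (570,457), (607,553), (752,500). The second shows the well corners at (75,100), (505,70), (520,390), (88,422).

```bash
python3 -c "
from h import *
def P(pts,f,ox,oy,z): return np.array([px('top',(u+.5)/f-.5+ox,(v+.5)/f-.5+oy,z)[:2] for u,v in pts])
def fit(model,w):
    m=np.array(model,float);mc=m-m.mean(0);wc=w-w.mean(0)
    a=np.arctan2((mc[:,0]*wc[:,1]-mc[:,1]*wc[:,0]).sum(),(mc*wc).sum());R=np.array([[np.cos(a),-np.sin(a)],[np.sin(a),np.cos(a)]])
    t=w.mean(0)-R@m.mean(0);print('pos',t.round(1),'yaw',np.degrees(a).round(2),'res',(w-(m@R.T+t)).round(1).tolist())
fit([(10,97),(-45,97),(-45,-53),(65,-53),(65,17),(10,17)],P([(137,140),(40,200),(213,472),(410,346),(330,222),(240,277)],6,305,155,14))
# short: model y along image-left
s=P([(717,407),(570,457),(607,553),(752,500)],6,305,155,14)
fit([(23.5,-36),(23.5,36),(-23.5,36),(-23.5,-36)],s)
l=P([(748,65),(525,43),(517,143),(740,165)],6,305,155,14)
fit([(23.5,-52),(23.5,52),(-23.5,52),(-23.5,-52)],l)
w=[(75,100),(505,70),(520,390),(88,422)]
for z in(40,26): fit([(63,83),(63,-83),(-63,-83),(-63,83)],P(w,7,180,165,z))
fit([(77,97),(77,-97),(-103,-97),(-103,97)],P([(40,68),(540,33),(568,492),(62,528)],7,180,165,40))
from scipy.spatial.transform import Rotation as R
print(R.from_quat(sense()['eef_rot']).as_matrix().round(3))
"
```

```text
pos [ 522.5 -145.6] yaw -56.73 res [[-1.5, 0.8], [-0.4, -0.8], [1.0, 0.2], [0.1, 2.5], [-1.5, 1.0], [2.2, -3.7]]
pos [ 455.2 -341.2] yaw 20.31 res [[-1.1, -0.2], [-0.3, -0.3], [0.5, -0.4], [0.8, 0.9]]
pos [ 629.3 -330. ] yaw -4.71 res [[0.4, -0.3], [0.3, -0.1], [-0.4, 0.1], [-0.2, 0.4]]
pos [537.7 184.2] yaw 5.29 res [[-0.2, 0.4], [-0.4, -0.5], [0.4, 0.4], [0.2, -0.4]]
pos [539.7 187.2] yaw 5.29 res [[0.4, 1.5], [0.5, -1.4], [-0.3, -0.6], [-0.6, 0.5]]
pos [537.7 182.7] yaw 5.52 res [[-0.1, 0.8], [-1.0, 0.3], [-0.1, 0.1], [1.2, -1.2]]
[[-0.913  0.408 -0.001]
 [ 0.408  0.913 -0.001]
 [-0.    -0.002 -1.   ]]
```

>>> {"name": "arm_command", "arguments": {
  "targets": [
    {"hand": 60, "xyz": [0, 0, 0], "yaw": 6.8},
    {"hand": 60, "xyz": [0, 0, 0], "yaw": 6.8},
    {"hand": 60, "xyz": [0, 0, 0], "yaw": 6.8},
    {"hand": 60, "xyz": [0, 0, 0], "yaw": 6.8},
    {"hand": 60, "xyz": [0, 0, 0], "yaw": 6.8},
    {"hand": 60, "xyz": [0, 0, 0], "yaw": 6.8},
    {"hand": 60, "xyz": [0, 0, 0], "yaw": 6.8},
    {"hand": 60, "xyz": [0, 0, 0], "yaw": 6.8},
    {"hand": 60, "xyz": [0, 0, 0], "yaw": 6.8},
    {"hand": 60, "xyz": [0, 0, 0], "yaw": 6.8},
    {"hand": 60, "xyz": [0, 0, 0], "yaw": 6.8},
    {"hand": 60, "xyz": [0, 0, 0], "yaw": 6.8},
    {"hand": 60, "xyz": [0, 0, 0], "yaw": 6.8},
    {"hand": 60, "xyz": [0, 0, 0], "yaw": 6.8},
    {"hand": 60, "xyz": [0, 0, 0], "yaw": 6.8},
    {"hand": 60, "xyz": [0, 0, 0], "yaw": 6.8},
    {"hand": 60, "xyz": [0, 0, 0], "yaw": 6.8},
    {"hand": 60, "xyz": [0, 0, 0], "yaw": 6.8}
  ]
}}

```text
clock: 1.6
eef_pos: [234.7, 524.6, 213.5]
eef_rot: [0.958, 0.285, -0.0, 0.0]
wrist_force: [-0.1, 0.3, 0.0]
finger_gap: 59.9
finger_force: 0.0
```

```bash
cat >> h.py <<'E'
from scipy.spatial.transform import Rotation as R
def togo(x,y,z,yaw):
    s=sense();M=R.from_quat(s['eef_rot']).as_matrix();a=np.degrees(np.arctan2(M[1,1],M[0,1]))
    print('t',s['clock'],'pos',s['eef_pos'].round(1),'yaw',a.round(2),'gap',round(s['finger_gap'],1),'F',s['wrist_force'].round(1),'tilt',M[:2,2].round(4))
    print('shift',(M.T@(np.array([x,y,z])-s['eef_pos'])).round(1),'tool yaw',round((a-yaw+90)%180-90,2))
E
python3 -c "
from h import *
togo(522.5,-145.6,140,-56.7)"
```

```text
t 1.6 pos [234.7 524.6 213.5] yaw -56.85 gap 59.9 F [-0.1  0.3  0. ] tilt [-0.0005 -0.001 ]
shift [-125.5  718.4   74. ] tool yaw -0.15
```

>>> {"name": "arm_command", "arguments": {
  "targets": [
    {"hand": 60, "xyz": [-3, 18, 1], "yaw": 0},
    {"hand": 60, "xyz": [-6.5, 37, 3], "yaw": 0},
    {"hand": 60, "xyz": [-6.5, 37, 3], "yaw": 0},
    {"hand": 60, "xyz": [-6.5, 37, 3], "yaw": 0},
    {"hand": 60, "xyz": [-6.5, 37, 3], "yaw": 0},
    {"hand": 60, "xyz": [-6.5, 37, 3], "yaw": 0},
    {"hand": 60, "xyz": [-6.5, 37, 3], "yaw": 0},
    {"hand": 60, "xyz": [-6.5, 37, 3], "yaw": 0},
    {"hand": 60, "xyz": [-6.5, 37, 3], "yaw": 0},
    {"hand": 60, "xyz": [-6.5, 37, 3], "yaw": 0},
    {"hand": 60, "xyz": [-6.5, 37, 3], "yaw": 0},
    {"hand": 60, "xyz": [-6.5, 37, 3], "yaw": 0},
    {"hand": 60, "xyz": [-6.5, 37, 3], "yaw": 0},
    {"hand": 60, "xyz": [-6.5, 37, 3], "yaw": 0},
    {"hand": 60, "xyz": [-6.5, 37, 3], "yaw": 0},
    {"hand": 60, "xyz": [-6.5, 37, 3], "yaw": 0},
    {"hand": 60, "xyz": [-6.5, 37, 3], "yaw": 0},
    {"hand": 60, "xyz": [-6.5, 37, 3], "yaw": 0},
    {"hand": 60, "xyz": [-6.5, 37, 3], "yaw": 0},
    {"hand": 60, "xyz": [-5, 30, 2], "yaw": 0}
  ]
}}

```text
clock: 3.27
eef_pos: [525.0, -142.2, 156.2]
eef_rot: [0.958, 0.288, -0.0, -0.0]
wrist_force: [0.4, 0.3, 0.1]
finger_gap: 60.0
finger_force: 0.0
```

>>> {"name": "arm_command", "arguments": {
  "targets": [
    {"hand": 60, "xyz": [0, 0, 0], "yaw": 0},
    {"hand": 60, "xyz": [0, 0, 0], "yaw": 0}
  ]
}}

```text
clock: 3.43
eef_pos: [524.5, -140.7, 156.0]
eef_rot: [0.958, 0.287, -0.001, -0.001]
wrist_force: [0.1, 0.6, -0.5]
finger_gap: 60.0
finger_force: 0.0
```

```bash
python3 -c "
from h import *
togo(522.5,-145.6,19,-56.7)
c=snap('wrist','w1.png')
p=np.linalg.inv(c['pose'])@[522.5,-145.6,62,1];q=c['camera_matrix']@p[:3];print(q/q[2])"
```

```text
t 3.4333 pos [ 524.5 -140.7  156. ] yaw -56.67 gap 60.0 F [ 0.1  0.6 -0.5] tilt [-0.0016  0.0008]
shift [ -4.2   3.2 137. ] tool yaw 0.03
[323.57562588 198.33751221   1.        ]
```

View pics/w1.png

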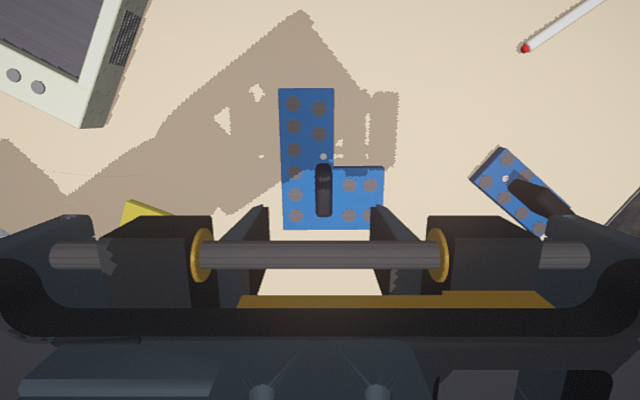

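The wrist view shows the L's bar at (323,190), where I predicted it, and the L corners at (278,89), (334,89), (384,167), (384,230), (283,230).

```bash
cat >> h.py <<'E'
def fit(model,w):
    m=np.array(model,float);mc=m-m.mean(0);wc=w-w.mean(0)
    a=np.arctan2((mc[:,0]*wc[:,1]-mc[:,1]*wc[:,0]).sum(),(mc*wc).sum());r=np.array([[np.cos(a),-np.sin(a)],[np.sin(a),np.cos(a)]])
    t=w.mean(0)-r@m.mean(0);print('pos',t.round(1),'yaw',np.degrees(a).round(2),'res',(w-(m@r.T+t)).round(1).tolist())
E
python3 -c "
from h import *
fit([(-45,97),(10,97),(65,17),(65,-53),(-45,-53)],np.array([px('w1',u,v,14)[:2] for u,v in [(278,89),(334,89),(384,167),(384,230),(283,230)]]))"
```

```text
pos [ 525.3 -144.7] yaw -56.14 res [[-0.4, -0.7], [-0.7, -1.2], [-0.5, 1.8], [0.9, -0.9], [0.8, 1.0]]
```

>>> {"name": "arm_command", "arguments": {
  "targets": [
    {"hand": 60, "xyz": [-1, 2, 12], "yaw": 0},
    {"hand": 60, "xyz": [-1, 2, 25], "yaw": 0},
    {"hand": 60, "xyz": [-0.4, -0.4, 25], "yaw": 0},
    {"hand": 60, "xyz": [0, 0, 25], "yaw": 0},
    {"hand": 60, "xyz": [0, 0, 20], "yaw": 0},
    {"hand": 60, "xyz": [0, 0, 15], "yaw": 0},
    {"hand": 60, "xyz": [0, 0, 9], "yaw": 0},
    {"hand": 60, "xyz": [0, 0, 4], "yaw": 0},
    {"hand": 60, "xyz": [0, 0, 0], "yaw": 0},
    {"hand": 60, "xyz": [0, 0, 0], "yaw": 0}
  ]
}}

```text
clock: 4.32
eef_pos: [525.1, -143.5, 22.7]
eef_rot: [0.957, 0.288, 0.001, 0.0]
wrist_force: [-0.4, 0.0, -0.4]
finger_gap: 59.9
finger_force: 0.0
```

>>> {"name": "arm_command", "arguments": {
  "targets": [
    {"hand": 10, "xyz": [0, 0, 0], "yaw": 0},
    {"hand": 10, "xyz": [0, 0, 0], "yaw": 0},
    {"hand": 10, "xyz": [0, 0, 0], "yaw": 0},
    {"hand": 10, "xyz": [0, 0, 0], "yaw": 0},
    {"hand": 10, "xyz": [0, 0, 0], "yaw": 0},
    {"hand": 10, "xyz": [0, 0, 0], "yaw": 0},
    {"hand": 10, "xyz": [0, 0, 0], "yaw": 0},
    {"hand": 10, "xyz": [0, 0, 0], "yaw": 0},
    {"hand": 10, "xyz": [0, 0, 0], "yaw": 0}
  ],
  "force": 40
}}

```text
clock: 5.07
eef_pos: [524.7, -144.0, 22.0]
eef_rot: [0.958, 0.288, 0.0, 0.0]
wrist_force: [0.9, -1.1, 0.9]
finger_gap: 16.0
finger_force: 40.0
```

```bash
python3 -c "
from h import *
togo(529.8,161.2,100,5.4)"
```

```text
t 5.0667 pos [ 524.7 -144.    22. ] yaw -56.5 gap 16.0 F [ 0.9 -1.1  0.9] tilt [ 0.0002 -0.0002]
shift [ 172.7 -251.7  -78.1] tool yaw -61.9
```

>>> {"name": "arm_command", "arguments": {
  "targets": [
    {"hand": 10, "xyz": [0, 0, -8], "yaw": 0},
    {"hand": 10, "xyz": [0, 0, -15], "yaw": 0},
    {"hand": 10, "xyz": [0, 0, -20], "yaw": 0},
    {"hand": 10, "xyz": [0, 0, -20], "yaw": 0},
    {"hand": 10, "xyz": [0, 0, -17], "yaw": 0},
    {"hand": 10, "xyz": [0, 0, 0], "yaw": -3},
    {"hand": 10, "xyz": [0, 0, 0], "yaw": -6},
    {"hand": 10, "xyz": [0, 0, 0], "yaw": -6},
    {"hand": 10, "xyz": [0, 0, 0], "yaw": -6},
    {"hand": 10, "xyz": [0, 0, 0], "yaw": -6},
    {"hand": 10, "xyz": [0, 0, 0], "yaw": -6},
    {"hand": 10, "xyz": [0, 0, 0], "yaw": -6},
    {"hand": 10, "xyz": [0, 0, 0], "yaw": -6},
    {"hand": 10, "xyz": [0, 0, 0], "yaw": -6},
    {"hand": 10, "xyz": [0, 0, 0], "yaw": -6},
    {"hand": 10, "xyz": [0, 0, 0], "yaw": -4.9},
    {"hand": 10, "xyz": [0, 0, 0], "yaw": 0},
    {"hand": 10, "xyz": [0, 0, 0], "yaw": 0}
  ]
}}

```text
clock: 6.57
eef_pos: [524.2, -143.7, 101.9]
eef_rot: [0.674, 0.739, -0.0, -0.0]
wrist_force: [-0.0, 0.8, -3.0]
finger_gap: 15.7
finger_force: 40.0
```

```bash
python3 -c "
from h import *
togo(529.8,161.2,100,5.4)"
```

```text
t 6.5667 pos [ 524.2 -143.7  101.9] yaw 5.26 gap 15.7 F [-0.   0.8 -3. ] tilt [-0.0007  0.0004]
shift [303.1  33.5   2. ] tool yaw -0.14
```

>>> {"name": "arm_command", "arguments": {
  "targets": [
    {"hand": 10, "xyz": [6, 1, 0], "yaw": 0},
    {"hand": 10, "xyz": [14, 2, 0], "yaw": 0},
    {"hand": 10, "xyz": [22, 2.3, 0], "yaw": 0},
    {"hand": 10, "xyz": [22, 2.3, 0], "yaw": 0},
    {"hand": 10, "xyz": [22, 2.3, 0], "yaw": 0},
    {"hand": 10, "xyz": [22, 2.3, 0], "yaw": 0},
    {"hand": 10, "xyz": [22, 2.3, 0], "yaw": 0},
    {"hand": 10, "xyz": [22, 2.3, 0], "yaw": 0},
    {"hand": 10, "xyz": [22, 2.3, 0], "yaw": 0},
    {"hand": 10, "xyz": [22, 2.3, 0], "yaw": 0},
    {"hand": 10, "xyz": [22, 2.3, 0], "yaw": 0},
    {"hand": 10, "xyz": [22, 2.3, 0], "yaw": 0},
    {"hand": 10, "xyz": [22, 2.3, 0], "yaw": 0},
    {"hand": 10, "xyz": [22, 2.3, 0], "yaw": 0},
    {"hand": 10, "xyz": [13, 2, 0], "yaw": 0},
    {"hand": 10, "xyz": [6, 1, 0], "yaw": 0},
    {"hand": 10, "xyz": [0, 0, 0], "yaw": 0},
    {"hand": 10, "xyz": [0, 0, 0], "yaw": 0},
    {"hand": 10, "xyz": [0, 0, 0], "yaw": 0}
  ]
}}

```text
clock: 8.15
eef_pos: [529.4, 159.9, 101.9]
eef_rot: [0.673, 0.739, -0.0, 0.0]
wrist_force: [-0.0, 0.4, -3.3]
finger_gap: 15.7
finger_force: 40.0
```

```bash
python3 -c "
from h import *
togo(529.8,161.2,48,5.4)
snap('wrist','w2.png')"
```

```text
t 8.15 pos [529.4 159.9 101.9] yaw 5.34 gap 15.7 F [-0.   0.4 -3.3] tilt [-0.0005 -0.0006]
shift [ 1.3  0.5 53.9] tool yaw -0.06
```

View pics/w2.png

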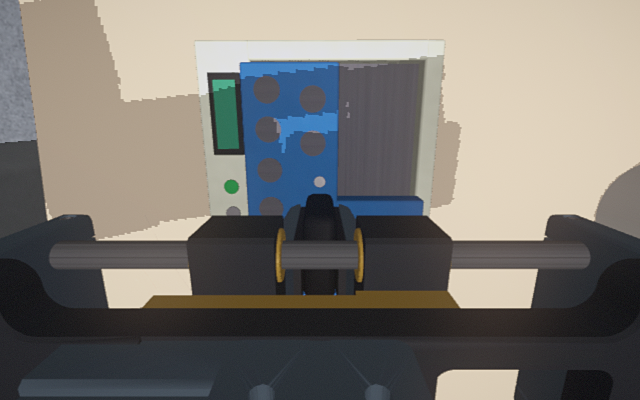

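The L hangs over the well, with its corners at (240,64), (337,62), (337,197) and (422,197). The housing's far corners are at (195,41) and (444,40), and the well's far right rim corner is at (424,60).

```bash
python3 -c "
from h import *
W=lambda pts,z:np.array([px('w2',u,v,z)[:2] for u,v in pts])
fit([(-45,97),(10,97),(10,17),(65,17)],W([(240,64),(337,62),(337,197),(422,197)],94))
fit([(-103,97),(77,97),(63,83)],W([(195,41),(444,40),(424,60)],40))
"
```

```text
pos [529.7 161.6] yaw 5.96 res [[1.9, -1.5], [0.4, -1.2], [0.3, 1.8], [-2.6, 0.9]]
pos [540.3 185. ] yaw 5.64 res [[2.3, 0.1], [-1.6, -0.6], [-0.8, 0.4]]
```

>>> {"name": "arm_command", "arguments": {
  "targets": [
    {"hand": 10, "xyz": [1.4, 1.6, 5], "yaw": 0},
    {"hand": 10, "xyz": [0, 0, 8], "yaw": 0},
    {"hand": 10, "xyz": [0, 0, 9], "yaw": 0},
    {"hand": 10, "xyz": [0, 0, 8], "yaw": 0},
    {"hand": 10, "xyz": [0, 0, 6], "yaw": 0},
    {"hand": 10, "xyz": [0, 0, 5], "yaw": 0},
    {"hand": 10, "xyz": [0, 0, 4], "yaw": 0},
    {"hand": 10, "xyz": [0, 0, 3], "yaw": 0},
    {"hand": 10, "xyz": [0, 0, 2], "yaw": 0},
    {"hand": 10, "xyz": [0, 0, 2], "yaw": 0},
    {"hand": 10, "xyz": [0, 0, 1], "yaw": 0},
    {"hand": 10, "xyz": [0, 0, 0.5], "yaw": 0},
    {"hand": 10, "xyz": [0, 0, 0], "yaw": 0},
    {"hand": 10, "xyz": [0, 0, 0], "yaw": 0}
  ]
}}

```text
clock: 9.37
eef_pos: [531.2, 162.5, 48.7]
eef_rot: [0.673, 0.74, 0.0, 0.0]
wrist_force: [-0.2, 0.1, -3.5]
finger_gap: 16.0
finger_force: 40.0
```

>>> {"name": "arm_command", "arguments": {
  "targets": [
    {"hand": 10, "xyz": [0, 0, 0.5], "yaw": 0},
    {"hand": 10, "xyz": [0, 0, 0.5], "yaw": 0},
    {"hand": 10, "xyz": [0, 0, 0], "yaw": 0},
    {"hand": 10, "xyz": [0, 0, 0], "yaw": 0}
  ]
}}

```text
clock: 9.7
eef_pos: [531.3, 162.5, 48.0]
eef_rot: [0.673, 0.74, 0.0, 0.0]
wrist_force: [-1.0, -0.3, 2.1]
finger_gap: 15.8
finger_force: 40.0
```

```bash
python3 -c "
from h import *
togo(0,0,0,5.4)"
```

```text
t 9.7 pos [531.3 162.5  48. ] yaw 5.39 gap 15.8 F [-1.  -0.3  2.1] tilt [0.0006 0.0003]
shift [-111.9 -544.2   47.6] tool yaw -0.01
```

Contact at the expected floor height. Next I release and lift.

>>> {"name": "arm_command", "arguments": {
  "targets": [
    {"hand": 50, "xyz": [0, 0, 0], "yaw": 0},
    {"hand": 50, "xyz": [0, 0, 0], "yaw": 0},
    {"hand": 50, "xyz": [0, 0, 0], "yaw": 0},
    {"hand": 50, "xyz": [0, 0, 0], "yaw": 0},
    {"hand": 50, "xyz": [0, 0, 0], "yaw": 0},
    {"hand": 50, "xyz": [0, 0, 0], "yaw": 0},
    {"hand": 50, "xyz": [0, 0, -8], "yaw": 0},
    {"hand": 50, "xyz": [0, 0, -20], "yaw": 0},
    {"hand": 50, "xyz": [0, 0, -25], "yaw": 0},
    {"hand": 50, "xyz": [0, 0, -25], "yaw": 0},
    {"hand": 50, "xyz": [0, 0, -22], "yaw": 0},
    {"hand": 50, "xyz": [0, 0, 0], "yaw": -5},
    {"hand": 50, "xyz": [0, 0, 0], "yaw": -5},
    {"hand": 50, "xyz": [0, 0, 0], "yaw": -4.9},
    {"hand": 50, "xyz": [0, 0, 0], "yaw": 0}
  ]
}}

```text
clock: 10.95
eef_pos: [531.1, 162.5, 148.3]
eef_rot: [0.571, 0.821, 0.0, 0.0]
wrist_force: [-0.5, -0.3, -0.1]
finger_gap: 50.3
finger_force: 0.0
```

```bash
python3 -c "
from h import *
togo(455.2,-341.2,148,20.3)"
```

```text
t 10.95 pos [531.1 162.5 148.3] yaw 20.37 gap 50.3 F [-0.5 -0.3 -0.1] tilt [0.001  0.0003]
shift [-445.8 -246.5    0. ] tool yaw 0.07
```

>>> {"name": "arm_command", "arguments": {
  "targets": [
    {"hand": 50, "xyz": [-10, -5.5, 0], "yaw": 0},
    {"hand": 50, "xyz": [-20, -11, 0], "yaw": 0},
    {"hand": 50, "xyz": [-26, -14.4, 0], "yaw": 0},
    {"hand": 50, "xyz": [-26, -14.4, 0], "yaw": 0},
    {"hand": 50, "xyz": [-26, -14.4, 0], "yaw": 0},
    {"hand": 50, "xyz": [-26, -14.4, 0], "yaw": 0},
    {"hand": 50, "xyz": [-26, -14.4, 0], "yaw": 0},
    {"hand": 50, "xyz": [-26, -14.4, 0], "yaw": 0},
    {"hand": 50, "xyz": [-26, -14.4, 0], "yaw": 0},
    {"hand": 50, "xyz": [-26, -14.4, 0], "yaw": 0},
    {"hand": 50, "xyz": [-26, -14.4, 0], "yaw": 0},
    {"hand": 50, "xyz": [-26, -14.4, 0], "yaw": 0},
    {"hand": 50, "xyz": [-26, -14.4, 0], "yaw": 0},
    {"hand": 50, "xyz": [-26, -14.4, 0], "yaw": 0},
    {"hand": 50, "xyz": [-26, -14.4, 0], "yaw": 0},
    {"hand": 50, "xyz": [-26, -14.4, 0], "yaw": 0},
    {"hand": 50, "xyz": [-26, -14.4, 0], "yaw": 0},
    {"hand": 50, "xyz": [-17, -9, 0], "yaw": 0},
    {"hand": 50, "xyz": [-9, -5, 0], "yaw": 0},
    {"hand": 50, "xyz": [0, 0, 0], "yaw": 0}
  ]
}}

```text
clock: 12.62
eef_pos: [453.6, -343.4, 147.3]
eef_rot: [0.573, 0.819, -0.0, 0.0]
wrist_force: [-0.1, 0.7, 0.3]
finger_gap: 50.0
finger_force: 0.0
```

>>> {"name": "arm_command", "arguments": {
  "targets": [
    {"hand": 50, "xyz": [0, 0, 0], "yaw": 0},
    {"hand": 50, "xyz": [0, 0, 0], "yaw": 0}
  ]
}}

```text
clock: 12.78
eef_pos: [454.3, -340.2, 147.4]
eef_rot: [0.571, 0.821, 0.0, -0.0]
wrist_force: [0.2, -0.2, 0.1]
finger_gap: 50.2
finger_force: 0.0
```

```bash
python3 -c "
from h import *
togo(455.2,-341.2,22,20.3)
snap('wrist','w3.png');snap('top','top2.png')
a=cv2.imread('pics/w3.png')[60:260,200:440]; b=cv2.imread('pics/top2.png')[165:245,180:268]
cv2.imwrite('pics/v3.png',np.hstack([cv2.resize(a,(480,400),interpolation=cv2.INTER_CUBIC),cv2.resize(cv2.convertScaleAbs(b,alpha=1.5),(308,400),interpolation=cv2.INTER_CUBIC)]))"
```

```text
t 12.7833 pos [ 454.3 -340.2  147.4] yaw 20.3 gap 50.2 F [ 0.2 -0.2  0.1] tilt [-0.0004  0.001 ]
shift [ -1.4   0.5 125.4] tool yaw -0.0
```

View pics/v3.png

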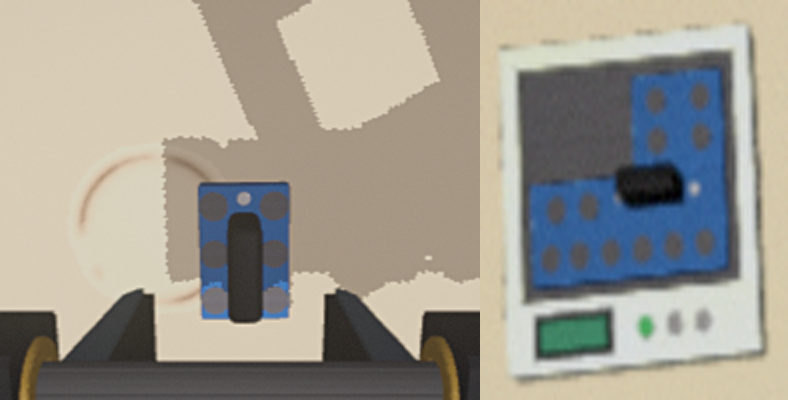

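The L is in the well with margins all round. The short plate is square to the tool, with corners at (198,183), (290,183), (290,318), (199,318) in the 2x crop.

```bash
python3 -c "
from h import *
fit([(-23.5,36),(23.5,36),(23.5,-36),(-23.5,-36)],np.array([px('w3',u/2+200-.25,v/2+60-.25,14)[:2] for u,v in [(198,183),(290,183),(290,318),(199,318)]]))"
```

```text
pos [ 457.3 -340. ] yaw 20.51 res [[0.3, -0.0], [-0.3, -0.4], [0.7, 0.4], [-0.7, 0.1]]
```

>>> {"name": "arm_command", "arguments": {
  "targets": [
    {"hand": 50, "xyz": [-1, 1.8, 12], "yaw": 0},
    {"hand": 50, "xyz": [0, 0, 25], "yaw": 0},
    {"hand": 50, "xyz": [0, 0, 25], "yaw": 0},
    {"hand": 50, "xyz": [0, 0, 22], "yaw": 0},
    {"hand": 50, "xyz": [0, 0, 17], "yaw": 0},
    {"hand": 50, "xyz": [0, 0, 12], "yaw": 0},
    {"hand": 50, "xyz": [0, 0, 8], "yaw": 0},
    {"hand": 50, "xyz": [0, 0, 4], "yaw": 0},
    {"hand": 50, "xyz": [0, 0, 0], "yaw": 0},
    {"hand": 50, "xyz": [0, 0, 0], "yaw": 0}
  ]
}}

```text
clock: 13.72
eef_pos: [457.1, -341.6, 23.0]
eef_rot: [0.571, 0.821, 0.0, 0.0]
wrist_force: [-0.3, -0.6, 0.7]
finger_gap: 49.7
finger_force: 0.0
```

>>> {"name": "arm_command", "arguments": {
  "targets": [
    {"hand": 10, "xyz": [0, 0, 0], "yaw": 0},
    {"hand": 10, "xyz": [0, 0, 0], "yaw": 0},
    {"hand": 10, "xyz": [0, 0, 0], "yaw": 0},
    {"hand": 10, "xyz": [0, 0, 0], "yaw": 0},
    {"hand": 10, "xyz": [0, 0, 0], "yaw": 0},
    {"hand": 10, "xyz": [0, 0, 0], "yaw": 0},
    {"hand": 10, "xyz": [0, 0, 0], "yaw": 0},
    {"hand": 10, "xyz": [0, 0, 0], "yaw": 0}
  ],
  "force": 30
}}

```text
clock: 14.38
eef_pos: [456.7, -341.8, 22.6]
eef_rot: [0.572, 0.821, 0.0, 0.0]
wrist_force: [0.2, 0.8, 2.7]
finger_gap: 15.5
finger_force: 30.0
```

>>> {"name": "arm_command", "arguments": {
  "targets": [
    {"hand": 10, "xyz": [0, 0, -8], "yaw": 0},
    {"hand": 10, "xyz": [0, 0, -18], "yaw": 0},
    {"hand": 10, "xyz": [0, 0, -25], "yaw": 0},
    {"hand": 10, "xyz": [0, 0, -25], "yaw": 0},
    {"hand": 10, "xyz": [0, 0, -25], "yaw": 0},
    {"hand": 10, "xyz": [0, 0, -15], "yaw": 0},
    {"hand": 10, "xyz": [0, 0, 0], "yaw": 5},
    {"hand": 10, "xyz": [0, 0, 0], "yaw": 5},
    {"hand": 10, "xyz": [0, 0, 0], "yaw": 4.9},
    {"hand": 10, "xyz": [0, 0, 0], "yaw": 0},
    {"hand": 10, "xyz": [0, 0, 0], "yaw": 0}
  ]
}}

```text
clock: 15.3
eef_pos: [456.4, -341.5, 138.5]
eef_rot: [0.672, 0.74, 0.0, -0.0]
wrist_force: [0.4, 0.1, -0.7]
finger_gap: 15.9
finger_force: 30.0
```

```bash
python3 -c "
from h import *
a=np.radians(5.4);r=np.array([[np.cos(a),-np.sin(a)],[np.sin(a),np.cos(a)]])
t=np.array([531.2,162.5])+r@[40,60];print(t)
togo(*t,138,5.4)"
```

```text
[565.37597979 225.99805041]
t 15.3 pos [ 456.4 -341.5  138.5] yaw 5.52 gap 15.9 F [ 0.4  0.1 -0.7] tilt [-0.0002  0.0002]
shift [554.4 163.1   0.6] tool yaw 0.12
```

>>> {"name": "arm_command", "arguments": {
  "targets": [
    {"hand": 10, "xyz": [10, 3, 0], "yaw": 0},
    {"hand": 10, "xyz": [22, 7, 0], "yaw": 0},
    {"hand": 10, "xyz": [32, 9.4, 0], "yaw": 0},
    {"hand": 10, "xyz": [32, 9.4, 0], "yaw": 0},
    {"hand": 10, "xyz": [32, 9.4, 0], "yaw": 0},
    {"hand": 10, "xyz": [32, 9.4, 0], "yaw": 0},
    {"hand": 10, "xyz": [32, 9.4, 0], "yaw": 0},
    {"hand": 10, "xyz": [32, 9.4, 0], "yaw": 0},
    {"hand": 10, "xyz": [32, 9.4, 0], "yaw": 0},
    {"hand": 10, "xyz": [32, 9.4, 0], "yaw": 0},
    {"hand": 10, "xyz": [32, 9.4, 0], "yaw": 0},
    {"hand": 10, "xyz": [32, 9.4, 0], "yaw": 0},
    {"hand": 10, "xyz": [32, 9.4, 0], "yaw": 0},
    {"hand": 10, "xyz": [32, 9.4, 0], "yaw": 0},
    {"hand": 10, "xyz": [32, 9.4, 0], "yaw": 0},
    {"hand": 10, "xyz": [32, 9.4, 0], "yaw": 0},
    {"hand": 10, "xyz": [32, 9.4, 0], "yaw": 0},
    {"hand": 10, "xyz": [24, 7, 0], "yaw": 0},
    {"hand": 10, "xyz": [12, 3.5, 0], "yaw": 0},
    {"hand": 10, "xyz": [6, 1.6, 0], "yaw": 0}
  ]
}}

```text
clock: 16.97
eef_pos: [566.5, 227.2, 138.1]
eef_rot: [0.672, 0.741, -0.0, -0.0]
wrist_force: [0.3, -0.6, -1.1]
finger_gap: 16.0
finger_force: 30.0
```

>>> {"name": "arm_command", "arguments": {
  "targets": [
    {"hand": 10, "xyz": [0, 0, 0], "yaw": 0},
    {"hand": 10, "xyz": [0, 0, 0], "yaw": 0},
    {"hand": 10, "xyz": [0, 0, 0], "yaw": 0}
  ]
}}

```text
clock: 17.22
eef_pos: [566.5, 223.7, 138.5]
eef_rot: [0.673, 0.739, -0.0, 0.0]
wrist_force: [0.1, 0.1, -0.8]
finger_gap: 15.7
finger_force: 30.0
```

```bash
python3 -c "
from h import *
togo(565.4,226,90,5.4)
snap('wrist','w4.png')"
```

```text
t 17.2167 pos [566.5 223.7 138.5] yaw 5.33 gap 15.7 F [ 0.1  0.1 -0.8] tilt [-0.0006 -0.0007]
shift [ 2.4 -0.9 48.5] tool yaw -0.07
```

View pics/w4.png

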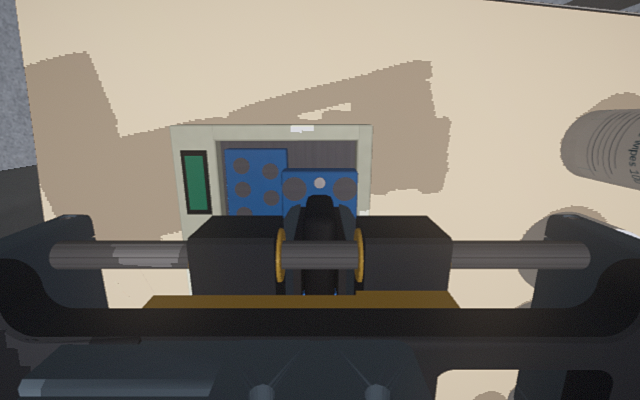

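L far corners are at (224,149) and (288,149), the held plate's far corners at (282,169) and (358,168), and the well's far right rim corner at about (357,139).

```bash
python3 -c "
from h import *
a=np.radians(5.4);r=np.array([[np.cos(a),-np.sin(a)],[np.sin(a),np.cos(a)]])
L=np.array([531.2,162.5])
for n,u,v,z in [('L far -x (-45,97)',224,149,40),('L far x (10,97)',288,149,40),('S far-x (-23.5,36)+p',282,169,130),('S far+x',358,168,130),('well (73ish,105ish)',357,139,40)]:
    print(n,(r.T@(px('w4',u,v,z)[:2]-L)).round(1))
print('tcp',r.T@(sense()['eef_pos'][:2]-L))"
```

```text
L far -x (-45,97) [-43.9  98.3]
L far x (10,97) [13.  98.2]
S far-x (-23.5,36)+p [18.4 95.5]
S far+x [64.1 96. ]
well (73ish,105ish) [ 74.1 106.9]
tcp [41.03452818 57.61972402]
```

>>> {"name": "arm_command", "arguments": {
  "targets": [
    {"hand": 10, "xyz": [1.5, 0.8, 6], "yaw": 0},
    {"hand": 10, "xyz": [0, 0, 12], "yaw": 0},
    {"hand": 10, "xyz": [0, 0, 14], "yaw": 0},
    {"hand": 10, "xyz": [0, 0, 12], "yaw": 0},
    {"hand": 10, "xyz": [0, 0, 10], "yaw": 0},
    {"hand": 10, "xyz": [0, 0, 8], "yaw": 0},
    {"hand": 10, "xyz": [0, 0, 6], "yaw": 0},
    {"hand": 10, "xyz": [0, 0, 5], "yaw": 0},
    {"hand": 10, "xyz": [0, 0, 4], "yaw": 0},
    {"hand": 10, "xyz": [0, 0, 3], "yaw": 0},
    {"hand": 10, "xyz": [0, 0, 3], "yaw": 0},
    {"hand": 10, "xyz": [0, 0, 2], "yaw": 0},
    {"hand": 10, "xyz": [0, 0, 2], "yaw": 0},
    {"hand": 10, "xyz": [0, 0, 1.5], "yaw": 0},
    {"hand": 10, "xyz": [0, 0, 0], "yaw": 0},
    {"hand": 10, "xyz": [0, 0, 0], "yaw": 0}
  ]
}}

```text
clock: 18.6
eef_pos: [567.6, 226.8, 50.0]
eef_rot: [0.673, 0.74, 0.0, 0.0]
wrist_force: [0.2, 0.4, -1.1]
finger_gap: 15.6
finger_force: 30.0
```

>>> {"name": "arm_command", "arguments": {
  "targets": [
    {"hand": 10, "xyz": [0, 0, 0.5], "yaw": 0},
    {"hand": 10, "xyz": [0, 0, 0.5], "yaw": 0},
    {"hand": 10, "xyz": [0, 0, 0.5], "yaw": 0},
    {"hand": 10, "xyz": [0, 0, 0], "yaw": 0},
    {"hand": 10, "xyz": [0, 0, 0], "yaw": 0}
  ]
}}

```text
clock: 19.02
eef_pos: [567.6, 226.9, 48.7]
eef_rot: [0.673, 0.74, 0.0, 0.0]
wrist_force: [1.2, 0.2, -1.0]
finger_gap: 16.0
finger_force: 30.0
```

>>> {"name": "arm_command", "arguments": {
  "targets": [
    {"hand": 10, "xyz": [0, 0, 0.3], "yaw": 0},
    {"hand": 10, "xyz": [0, 0, 0], "yaw": 0},
    {"hand": 45, "xyz": [0, 0, 0], "yaw": 0},
    {"hand": 45, "xyz": [0, 0, 0], "yaw": 0},
    {"hand": 45, "xyz": [0, 0, 0], "yaw": 0},
    {"hand": 45, "xyz": [0, 0, 0], "yaw": 0},
    {"hand": 45, "xyz": [0, 0, 0], "yaw": 0},
    {"hand": 45, "xyz": [0, 0, 0], "yaw": 0},
    {"hand": 45, "xyz": [0, 0, -6], "yaw": 0},
    {"hand": 45, "xyz": [0, 0, -15], "yaw": 0},
    {"hand": 45, "xyz": [0, 0, -25], "yaw": 0},
    {"hand": 45, "xyz": [0, 0, -25], "yaw": 0},
    {"hand": 45, "xyz": [0, 0, -25], "yaw": 0},
    {"hand": 45, "xyz": [0, 0, -20], "yaw": 0},
    {"hand": 45, "xyz": [0, 0, -10], "yaw": 0},
    {"hand": 45, "xyz": [0, 0, 0], "yaw": 0}
  ]
}}

```text
clock: 20.35
eef_pos: [568.9, 227.3, 177.1]
eef_rot: [0.673, 0.74, 0.003, 0.001]
wrist_force: [0.4, -0.1, 0.6]
finger_gap: 45.2
finger_force: 0.0
```

>>> {"name": "arm_command", "arguments": {
  "targets": [
    {"hand": 45, "xyz": [-10, 0, 0], "yaw": 0},
    {"hand": 45, "xyz": [-20, 0, 0], "yaw": 0},
    {"hand": 45, "xyz": [-25, 0, 0], "yaw": 0},
    {"hand": 45, "xyz": [-25, 0, 0], "yaw": 0},
    {"hand": 45, "xyz": [-25, 0, 0], "yaw": 0},
    {"hand": 45, "xyz": [-25, 0, 0], "yaw": 0},
    {"hand": 45, "xyz": [-25, 0, 0], "yaw": 0},
    {"hand": 45, "xyz": [-20, 0, 0], "yaw": 0},
    {"hand": 45, "xyz": [-10, 0, 0], "yaw": 0},
    {"hand": 45, "xyz": [0, 0, 0], "yaw": 0},
    {"hand": 45, "xyz": [0, 0, 0], "yaw": 0}
  ]
}}

```text
clock: 21.27
eef_pos: [584.3, 42.5, 173.0]
eef_rot: [0.674, 0.739, -0.0, -0.001]
wrist_force: [-0.2, 0.5, 0.4]
finger_gap: 45.0
finger_force: 0.0
```

```bash
python3 -c "
from h import *
snap('wrist','w5.png');snap('scene','s5.png')
a=cv2.imread('pics/w5.png')[0:230,120:520]; b=cv2.imread('pics/s5.png')[120:235,190:390]
cv2.imwrite('pics/v5.png',np.vstack([cv2.resize(a,(560,322)),cv2.resize(b,(560,278))[:]])[:600])"
```

```text
(no output)
```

View pics/v5.png

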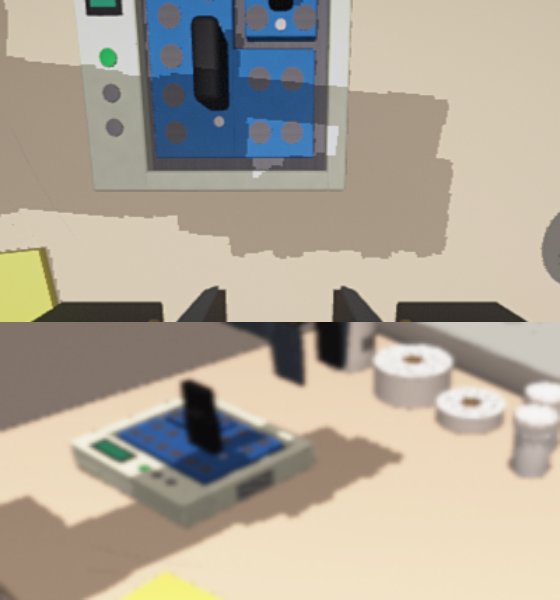

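Both plates lie flat in the well: clear gaps show between the short plate and the L at (240,25) and (280,42), and nothing sits on the rim.

```bash
python3 -c "
from h import *
print(close_job())"
```

```text
the job is handed in; nothing more can be done
None
```

The L-plate and the short plate are lying side by side in the warmer's well, flat as far as the last pictures show; I left the long plate alone and handed the job in at about 21 s, well inside the 54 s limit.

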